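Slide the bit tray onto the middle rails

TASK

Pick up the larger loose tray by its upright handle and slide it level into the front of the yellow rack, onto the middle of the three pairs of rails (just above the tray that is already in the rack on the lowest rails), until it is fully home, and let go with it lying flat on both rails. Leave the smaller tray where it lies.

Things in the scene. Friction and masses are not known exactly. Their poses are not given: they have to be found in the camera images.
- tray_grip (a point): Handle middle of the larger loose tray: white, two red bit holders in it, 120 mm deep (x), 140 wide (y), floor 4 mm, rims 12, front wall 22, about 0.2 kg. Handle: upright grey metal fin, 36 mm along x, 16 thick (y), top 40 above the tray's underside. Point: 20 mm above the underside, 35 in front of the front wall. x: handle to tray's back, z up. Starts on the table, handle roughly to the robot.
- rail_mouth (a point): Midpoint between the front ends of the rack's middle pair of rails, level with the rails' upper faces. x: into the rack along the rails, y left, z up. The rails end at two stop posts 120 mm behind it. When a tray is fully home here, its front wall is flush with the rack's front and its handle's middle is 35 mm in front of and 20 mm above this point.
- rack: Fixed yellow rack, open front (to the robot) and top. Origin: under its base, 80 mm below the middle rails. Side plates 120 mm deep, 160 apart inside, tops 140 above the origin. Rails: ledges 22 mm wide, 5 thick, tops at 35, 80, 125. A fixed tray fills the lowest pair, its handle sticking out in front (top at 75). On feet: origin 4 to 28 mm above the table. x into the rack, z up.
- small_grip (a point): Handle middle of the smaller loose tray (80 mm deep, 75 wide, empty, same kind of handle): a bystander, too narrow for the rails. 20 mm above its underside; x from the handle to its back, z up.

How it is judged (in metres and radians):
At the end, for the whole second after the job is handed in: The larger tray lies level (6 degrees) on the middle rails, fully home: its handle's middle 25 to 50 mm in front of the rails' front ends (35 is home), within 25 mm sideways, 10 to 30 mm above the rails, turned under 11 degrees from the rack; the smaller tray has moved less than 30 mm (x of tray_grip in the frame of rail_mouth between -0.05 and -0.025 m and y of tray_grip in the frame of rail_mouth between -0.025 and 0.025 m and z of tray_grip in the frame of rail_mouth between 0.01 and 0.03 m and angle between the x axis of tray_grip and the x axis of rail_mouth, either way round below 0.2 rad and angle between tray_grip's own z axis and vertical below 0.1 rad and distance of small_grip from where it was at the start of the episode below 0.03 m); the robot touches nothing.
It fails at once if the smaller tray is moved by more than 30 mm (distance of small_grip from where it was at the start of the episode above 0.03 m).
It also fails if it takes over 48 s, if anything falls off the work surface, if the arm or the gripper's body presses on something with over 40 N, if the wrist force passes 120 N, or if a joint passes its speed limit or range.

ROBOT

A 6-joint arm with a two-finger parallel gripper is mounted at the origin on the work surface. World frame = base frame: x ahead of the robot, y to its left, z up, the work surface at z = 0. Lengths are in mm, angles in rad, forces in N, time in s.
With the tool pointing down it reaches from about 350 to 850 mm from the base axis. Payload 8.1 kg.
Tool frame: the origin (TCP) lies at the very end of the fingers, on their centre line; the grasp point (between the pads) lies 19 mm behind it; z points along the fingers, y is the line along which they close (so a half turn about z gives the same grasp; the last joint's range is limited). The gripper opens to 93 mm and grips with 3 to 60 N. Pads are 15 mm wide; open, the fingers measure 128 mm over their backs; the gripper's body (75 mm by 188 mm) begins 65 mm behind the grasp point.
Start: joints at [1.245, 0.13, 1.488, -0, 1.523, -0.085], TCP at [143.065, 582.698, 218.635] pointing down, gripper open.
Joint ranges: [-2.96, 2.96], [-0.89, 2.26], [0.02, 2.5], [-1.34, 4.48], [0, 2.73], [-2.66, 2.66]. Speed limits (rad/s): [2.39, 2.39, 2.79, 3.14, 3.14, 3.14].

INTERFACE

Orientations are given as a rotation vector (axis times angle).
In Python, from rig import bot, eoat, ik, cams, ticket, get_time, get_q, get_joint_vel, get_joint_efforts, get_eef_pos, get_ee_rot, get_ft_force, get_moment, get_gripper_width, get_grip_force gives the robot as it stands. The module is installed in compiled form; this text tells all that it offers. Calls block until the motion is done:
- bot.move_to(position, orientation): joint-space move of the TCP to a pose.
- bot.move_linear(position, ori=None, max_speed=150): straight line of the TCP; ori=None keeps the orientation; max_speed is the mean speed in mm/s.
- bot.movej(angles): joint-space move.
- eoat.move_gripper(opening): finger opening in mm; the grip force is fixed at half the most; returns when the fingers have stopped.
- bot.wait(seconds).
- ik(position, orientation): joint angles nearest the present ones, or None.
- cams.capture(name): name is "scene" or "top" or "wrist"; returns the picture (384x512x3 uint8, blue, green, red); there is no depth.
- cams.camera_params(name): a dict with "intrinsics" (3x3 intrinsics, pixels), "rvec" (rotation vector, rad) and "tvec" (3), from world to camera coordinates, as OpenCV has them. Camera axes: x right, y down, z forward; pixel columns grow to the right and rows downward; lengths in mm; the calibration is good to about 2 mm. The wrist camera is an equidistant fisheye: a pixel r from the principal point sees the ray r / f radians off the axis. A picture is of the moment at which its call begins: read the wrist's pose just before it. camera_params takes no time and is no camera call; for the wrist camera it gives the pose at the moment of the call.
A pose or a line that the arm cannot do raises bot.PlanningError and nothing moves.
- ticket.close_job(): hands the job in; it is judged then, once.
Readings, each from a call of its own:
- get_time(): time.
- get_q(): joint angles.
- get_joint_vel(): joint speeds.
- get_joint_efforts(): joint torques, N m.
- get_eef_pos(): TCP position.
- get_ee_rot(): TCP orientation.
- get_ft_force(): force on the tool from outside, world axes, zero at the start.
- get_moment(): the same for the moment, N m.
- get_gripper_width(): finger opening in mm.
- get_grip_force(): force on a finger pad.
Only numpy, scipy, OpenCV 4.12 (cv2) and the standard library are available. Lean on these libraries where they do the work, as an engineer would, in place of code of your own. Each camera call takes 0.05 s, during which the arm holds its last target. There are 200 camera calls.

## Working session

There is one attempt and no reset: what is moved stays moved. The work goes in short steps, each a Python script; the robot and the scene stay as the last script left them, time stands still between calls to the robot, and variables do not carry over. Pictures are saved under pics/ and viewed, at most 10 in all, crops included, and the job is handed in when it is done.

```bash
mkdir -p pics
python3 - <<'E'
from rig import *
import cv2,numpy as np
for n in("scene","top"):
    im=cams.capture(n); cv2.imwrite(f"pics/{n}0.png",im); p=cams.camera_params(n)
    R=cv2.Rodrigues(np.array(p["rvec"],float))[0]; print(n,p["intrinsics"],R.round(3).tolist(),(-R.T@np.array(p["tvec"]).ravel()).round(1))
print(get_time(),get_ee_rot(),get_ft_force())
E
```

```text
scene [[429.51898595   0.         255.64315841]
 [  0.         429.51898595 192.8060389 ]
 [  0.           0.           1.        ]] [[-0.035, 0.999, 0.015], [0.852, 0.038, -0.522], [-0.522, -0.005, -0.853]] [1186.8 -104.1 1153. ]
top [[357.28432094   0.         251.15155564]
 [  0.         357.28432094 192.40258396]
 [  0.           0.           1.        ]] [[-0.026, -1.0, -0.011], [-0.988, 0.028, -0.153], [0.154, 0.007, -0.988]] [ 392.4 -121.7 1005. ]
0.1 [-3.77220579e-01 -3.11854180e+00  2.61508468e-03] [-0.09791251 -0.59402184 -0.92410782]
```

View pics/scene0.png

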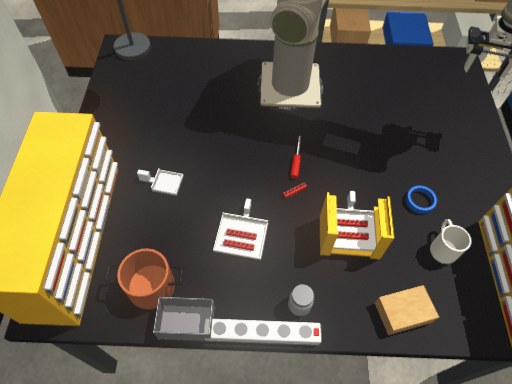

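View pics/top0.png

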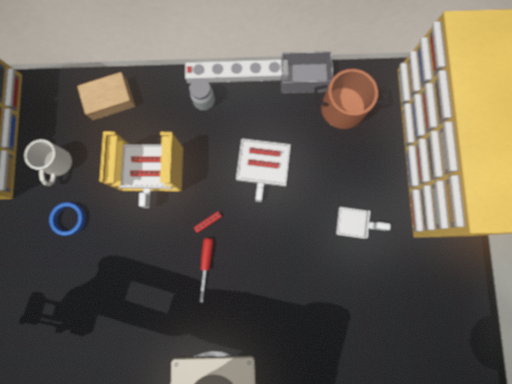

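The scene view shows the larger tray at about (242,236) with its handle at (248,206), the rack at (357,225) and the small tray at (165,181). In the top view they are at (264,163) with handle (259,192), (142,163) and (355,222). Next I'll zoom in on the tray and rack.

Run:
```python
import cv2,numpy as np
t=cv2.imread("pics/top0.png");s=cv2.imread("pics/scene0.png")
def c(im,x,y,w,h,k): return cv2.resize(im[y:y+h,x:x+w],None,fx=k,fy=k,interpolation=cv2.INTER_CUBIC)
a=c(t,90,120,100,95,4);b=c(t,225,130,80,75,4);d=c(s,310,180,100,85,4);e=c(s,205,190,80,75,4)
o=np.zeros((600,800,3),np.uint8)
o2=np.zeros((720,720,3),np.uint8)
o2[:380,:400]=a;o2[:300,400:720]=b;o2[380:720,:400]=d;o2[380:680,400:720]=e
cv2.imwrite("pics/m1.png",cv2.resize(o2,(600,600)))
```

```text
(no output)
```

View pics/m1.png

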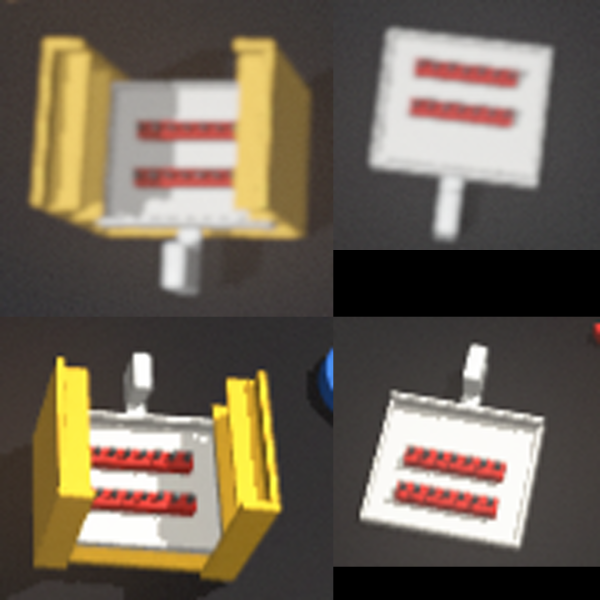

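The crops show the rack's plate-top corners and the tray's rim corners and handle clearly in both views. I'll triangulate these points.

```bash
cat > h.py <<'E'
import cv2,numpy as np
from rig import *
k=10/3
def cam(n):
    p=cams.camera_params(n); R=cv2.Rodrigues(np.array(p["rvec"],float))[0]; t=np.array(p["tvec"],float).reshape(3,1)
    return np.array(p["intrinsics"]),R,t
def ray(n,uv):
    K,R,t=cam(n); d=R.T@np.linalg.solve(K,[uv[0],uv[1],1]); return (-R.T@t).ravel(),d
def onz(n,uv,z):
    c,d=ray(n,uv); return c+d*(z-c[2])/d[2]
def tri(u,v):
    P=[K@np.hstack([R,t]) for K,R,t in (cam("top"),cam("scene"))]
    X=cv2.triangulatePoints(P[0],P[1],np.array(u,float).reshape(2,1),np.array(v,float).reshape(2,1)).ravel(); return X[:3]/X[3]
E
python3 - <<'E'
from h import *
def T(m): return (90+m[0]/k,120+m[1]/k) if m[0]<333 else (225+(m[0]-333.3)/k,130+m[1]/k)
def S(m): return (310+m[0]/k,180+(m[1]-316.7)/k) if m[0]<333 else (205+(m[0]-333.3)/k,190+(m[1]-316.7)/k)
for n,a,b in [("rk -y back",(272,40),(57,497)),("rk -y front",(268,210),(60,360)),("rk +y front",(32,205),(265,372)),("rk +y back",(43,40),(280,510)),
 ("rkhandle tip",(178,292-3),(141,353)),
 ("t back+y",(388,28),(522,546)),("t back-y",(552,47),(361,517)),("t fr-y",(537,187),(392,393)),("t fr+y",(370,165),(544,420)),("handle tip",(445,240),(478,346))]:
    print(n,tri(T(a),S(b)).round(1), onz("top",T(a),12).round(1),onz("scene",S(b),12).round(1))
for z in(40,): print(onz("top",T((445,240)),z),onz("top",T((452,180)),z),onz("scene",S((478,346)),z))
E
```

```text
rk -y back [686.2  80.6 141.4] [730.2 110.6  12. ] [622.1 104.5  12. ]
rk -y front [556.7  87.9 135.7] [580.2 112.8  12. ] [479.5 114.7  12. ]
rk +y front [564.3 258.5 141.8] [590.2 314.3  12. ] [484.1 306.   12. ]
rk +y back [690.9 254.1 142.9] [736.2 310.4  12. ] [626.4 301.1  12. ]
rkhandle tip [507.2 173.   72.7] [514.7 188.2  12. ] [468.3 191.5  12. ]
t back+y [706.4 -88.2   7.5] [705.  -91.1  12. ] [708.2 -86.4  12. ]
t back-y [ 685.1 -228.8    7.6] [ 683.8 -231.9   12. ] [ 687.2 -225.9   12. ]
t fr-y [ 562.5 -211.     8.7] [ 562. -214.   12.] [ 564.4 -208.4   12. ]
t fr+y [585.2 -71.2  10.3] [584.9 -73.2  12. ] [586.1 -70.   12. ]
handle tip [ 517.7 -133.4   22.4] [ 519.  -134.9   12. ] [ 511.5 -132.6   12. ]
[ 515.4525778  -134.52246942   40.        ] [ 565.0238759  -141.75260037   40.        ] [ 528.05250743 -131.94497701   40.        ]
```

Measured values are consistent: the tray has yaw about -0.148 and handle middle (539,-136). The rack mouth is about (560,172), with yaw about -0.045 and middle rails at z of about 85. The triangulated heights read about 4 mm low. Next I'll move above the handle and check with the wrist camera.

```bash
cat >> h.py <<'E'
from scipy.spatial.transform import Rotation as Ro
def ori(yaw,pitch=0):
    # tool down, y along object's y; pitch>0 lifts the tray's far end
    R=Ro.from_euler('z',yaw)*Ro.from_euler('y',-pitch)*Ro.from_matrix([[-1,0,0],[0,1,0],[0,0,-1]])
    return R.as_rotvec()
def wray(uv,p):
    K=np.array(p["intrinsics"]);R=cv2.Rodrigues(np.array(p["rvec"],float))[0];t=np.array(p["tvec"],float).ravel()
    x=(uv[0]-K[0,2])/K[0,0];y=(uv[1]-K[1,2])/K[1,1];r=np.hypot(x,y)+1e-9
    d=np.array([np.sin(r)*x/r,np.sin(r)*y/r,np.cos(r)]); return -R.T@t,R.T@d
def wonz(uv,p,z):
    c,d=wray(uv,p); return c+d*(z-c[2])/d[2]
def wproj(X,p):
    K=np.array(p["intrinsics"]);R=cv2.Rodrigues(np.array(p["rvec"],float))[0];t=np.array(p["tvec"],float).ravel()
    c=R@np.array(X,float)+t; r=np.hypot(c[0],c[1]); th=np.arctan2(r,c[2]); return K[0,2]+K[0,0]*th*c[0]/r,K[1,2]+K[1,1]*th*c[1]/r
E
python3 - <<'E'
from h import *
import json
bot.move_to([539,-136,150],ori(-0.148)); p=cams.camera_params("wrist")
cv2.imwrite("pics/w1.png",cams.capture("wrist"))
json.dump({a:np.array(b).tolist() for a,b in p.items()},open("w1.json","w"))
print(get_time(),get_eef_pos(),p["intrinsics"][0][0])
for X in[(539.3,-135.9,40),(521.5,-133.3,40),(573.9,-141.1,22),(562.5,-211,12),(585.2,-71.2,12)]: print(wproj(X,p))
E
```

```text
3.0417 [ 539.25038683 -135.30372058  150.08907282] 297.3186396354542
(np.float64(254.75835177989546), np.float64(194.8095830369614))
(np.float64(254.70164802938635), np.float64(176.32182098752958))
(np.float64(254.78219886932342), np.float64(223.01250811215672))
(np.float64(190.25797410204626), np.float64(218.65971485697037))
(np.float64(319.3308022048193), np.float64(220.36150882723237))
```

View pics/w1.png

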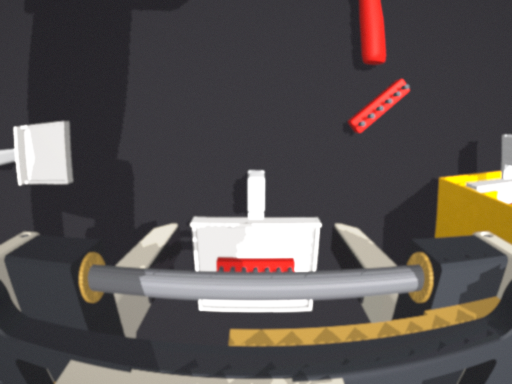

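The wrist view shows the handle from (256,171) to the front wall at (256,218). The wall edges are level at row 219, so the pose is right to within about 1 mm. I'll grasp and lift.

Run:
```python
from h import *
import json
bot.move_linear([539.5,-135,6],ori(-0.148),max_speed=120)
eoat.move_gripper(8); print(get_time(),get_gripper_width(),get_grip_force(),get_eef_pos(),get_ft_force())
bot.move_linear([539.5,-135,60],max_speed=60); bot.wait(.2)
print(get_ft_force(),get_moment(),get_gripper_width())
bot.move_linear([450,-125,160],max_speed=150)
p=cams.camera_params("wrist")
a=cams.capture("wrist"); b=cams.capture("scene")
cv2.imwrite("pics/s2.png",b)
print(get_time(),get_eef_pos())
o=np.hstack([cv2.resize(b[130:290,180:340],(400,400)),a[150:350,150:350].repeat(2,0).repeat(2,1)])
cv2.imwrite("pics/m2.png",o)
```

```text
5.5667 15.991116061443211 29.992041885852814 [ 539.48723916 -135.01624267    5.98586824] [-0.26357507 -0.24329073  0.32490243]
[ 0.31519134 -0.39555717 -2.42811075] [ 0.03153261  0.09466406 -0.00073233] 15.876083270745422
7.9667 [ 449.78362696 -124.82817568  159.03517518]
```

View pics/m2.png

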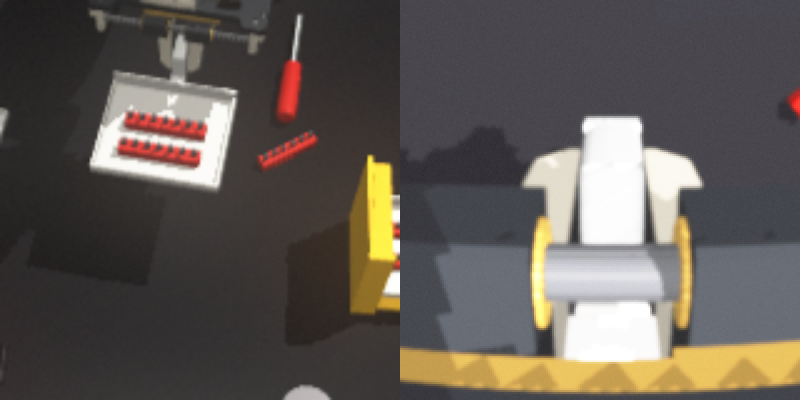

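The tray is held at the handle, with width 16 and about 2 N of weight. In the crop its back edge runs (92,168) to (220,188) and its front wall top (115,72) to (237,92). I'll compute the droop by comparing predicted pixels.

Run:
```python
from h import *
K,R,t=cam("scene")
im=cv2.imread("pics/s2.png")
y=-.148
for deg in(0,3,6,10,15):
    o=Ro.from_euler('z',y)*Ro.from_euler('y',deg,degrees=True)
    o0=np.array([449.8,-124.8,159+19])
    out=[]
    for X in[(155,70,12-25),(155,-70,12-25),(35,70,22-25),(35,-70,22-25)]:
        w=o.apply(X)+o0; q=K@(R@w+t.ravel()); q=q[:2]/q[2]; out.append(((q-[180,130])*2.5).round(0).astype(int).tolist())
    print(deg,out)
```

```text
0 [[218, 183], [89, 161], [236, 87], [113, 67]]
3 [[218, 186], [90, 165], [236, 88], [114, 68]]
6 [[218, 189], [91, 167], [236, 88], [114, 69]]
10 [[218, 192], [92, 171], [236, 89], [114, 70]]
15 [[218, 194], [94, 173], [236, 90], [114, 70]]
```

Droop is about 2°, so the tray is close to level. I'll move to just in front of the rack and check alignment there.

Run:
```python
from h import *
yw=-.045; o=ori(yw,.025); m=np.array([560.5,172]); ax=np.array([np.cos(yw),np.sin(yw)])
s=m-185*ax
bot.move_linear([400,-100,200],max_speed=200)
bot.move_linear([*s,200],o,max_speed=200)
bot.move_linear([*s,101],o,max_speed=150); bot.wait(.2)
a=cams.capture("wrist"); b=cams.capture("scene"); c=cams.capture("top")
cv2.imwrite("pics/s3.png",b);cv2.imwrite("pics/t3.png",c);cv2.imwrite("pics/w3.png",a)
print(get_time(),get_eef_pos(),get_ft_force(),get_gripper_width())
f=lambda i:cv2.resize(i,(400,300) ,interpolation=cv2.INTER_CUBIC)
cv2.imwrite("pics/m3.png",np.hstack([f(b[130:265,270:450]),f(c[120:270,60:260])]))
```

```text
11.175 [376.10470719 180.48409841 101.61320046] [-0.50227905 -0.40139873 -2.0095585 ] 15.780251524071735
```

View pics/m3.png

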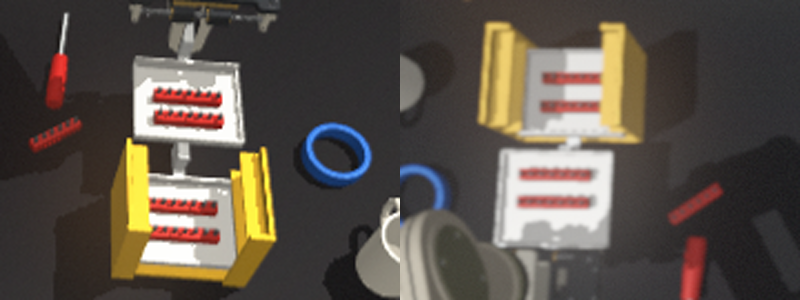

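View pics/w3.png

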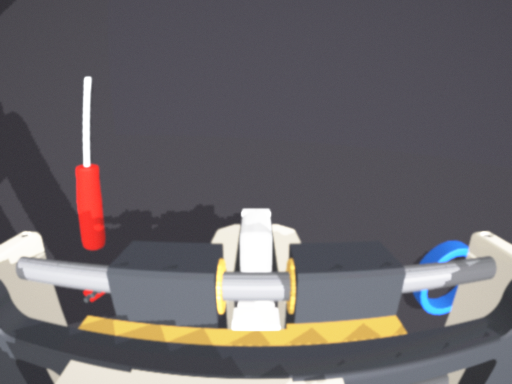

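The views show the tray in front of the rack: back rim corners at scene (331,192) and (379,194), and at top (110,195) and (166.5,195). I'll triangulate them and compare with the rack.

Run:
```python
from h import *
print(tri((109.7,195),(378.9,194.4)),tri((166.3,195),(330.8,191.7)))
print("front",tri((107.5,242),(378,160)),tri((165,242),(330,156)))
```

```text
[535.67351189 243.86293462 106.22903314] [531.88674691 103.78188725 103.65528079]
front [416.56610269 250.32791817 108.02977488] [412.63714452 105.06285251 114.21933649]
```

The tray is centred to within 1 mm and level, and the rails are at about z 84.5. I'll slide it in with force checks.

Run:
```python
from h import *
yw=-.045; m=np.array([560.5,172]); ax=np.array([np.cos(yw),np.sin(yw)])
P=lambda d,z:[*(m-d*ax),z]
f0=get_ft_force(); z=98
def go(d,z,v=60):
    bot.move_linear(P(d,z),max_speed=v); f=get_ft_force()-f0; return f
for d in(150,120,90,65,48):
    f=go(d,z); print(d,f.round(1))
    if np.linalg.norm(f)>8: break
else:
    while d>29:
        d-=3; f=go(d,z,30); print(d,f.round(1))
        if f[0]<-4: break
print(get_time(),get_eef_pos(),get_gripper_width())
```

```text
150 [ 0.7 -0.4  0.1]
120 [ 0.4  0.9 -1. ]
90 [ 0.6 -0.  -0.7]
65 [0.5 0.8 0.3]
48 [ 0.5  0.9 -0. ]
45 [0.1 0.7 0.7]
42 [ 0.9  0.3 -0.1]
39 [ 0.3 -0.1 -0.4]
36 [ 0.7  0.3 -0.5]
33 [-10.   -2.2   4.1]
15.4583 [525.30865035 172.7917055   97.02861014] 15.828208675254672
```

Run:
```python
from h import *
yw=-.045; m=np.array([560.5,172]); ax=np.array([np.cos(yw),np.sin(yw)])
P=lambda d,z:[*(m-d*ax),z]
bot.move_linear(P(36,98),max_speed=40); f0=get_ft_force(); z=98
while z>84:
    z-=1; bot.move_linear(P(36,z),max_speed=30); f=get_ft_force()-f0
    if f[2]>3: break
print(z,f.round(1),get_eef_pos(),get_moment(),get_time())
a=cams.capture("scene");b=cams.capture("top")
f=lambda i:cv2.resize(i,(400,300) ,interpolation=cv2.INTER_CUBIC)
cv2.imwrite("pics/m4.png",np.hstack([f(a[150:270,290:450]),f(b[120:240,60:220])]))
```

```text
92 [-3.3 -0.7  6.8] [524.75951892 173.72825692  92.65246519] [-0.10453953  0.53220081 -0.01071401] 17.2083
```

View pics/m4.png

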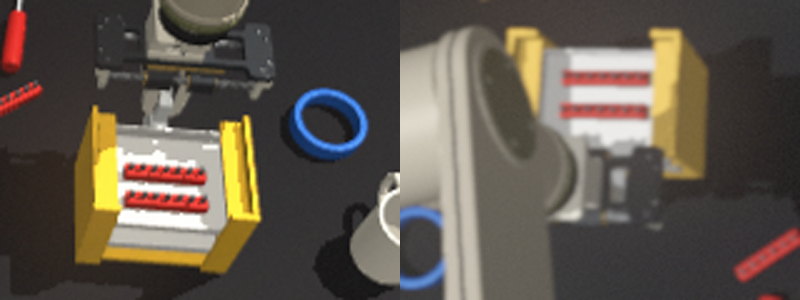

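The tray sits between the plates on the middle level, touching the rails with Fz +6.8 N. I'll release, retreat and check.

Run:
```python
from h import *
eoat.move_gripper(45); bot.wait(.2)
p=np.array(get_eef_pos())
bot.move_linear(p+[0,0,90],max_speed=120); bot.move_linear(p+[-110,0,130],max_speed=200); bot.wait(.3)
a=cams.capture("scene");b=cams.capture("wrist")
cv2.imwrite("pics/s5.png",a)
cv2.imwrite("pics/m5.png",np.hstack([cv2.resize(a[160:265,310:415],(400,400),interpolation=cv2.INTER_CUBIC),cv2.resize(b,(400,300)).repeat(1,0) if 0 else cv2.copyMakeBorder(cv2.resize(b,(400,300)),0,100,0,0,cv2.BORDER_CONSTANT)]))
print(get_time(),get_eef_pos(),get_ft_force())
p=cams.camera_params("wrist")
for X in[(560.5-53,172+2.4,125),(560.5-17,172.8,125),(560.5,172,107)]: print(wproj(X,p))
```

```text
20.225 [414.70533105 173.52485672 221.64304799] [ 1.3449905  -0.0556398   0.35813304]
(np.float64(260.39626511701977), np.float64(282.81242741785917))
(np.float64(260.1832997208664), np.float64(310.26560166778825))
(np.float64(259.86341053936115), np.float64(312.31823238027766))
```

View pics/m5.png

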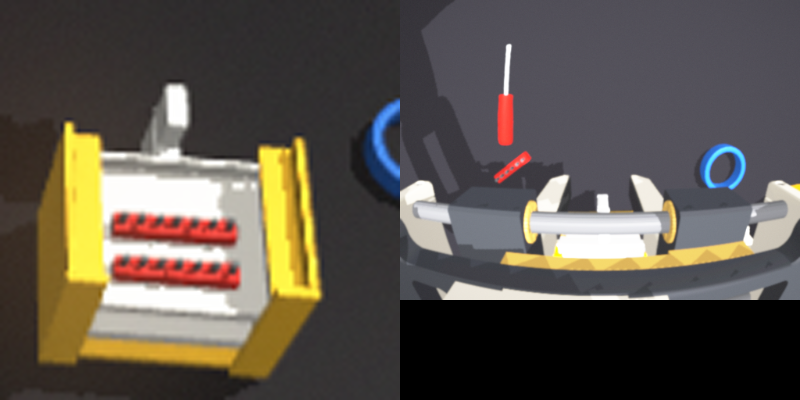

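Run:
```python
from h import *
g=lambda u,v,z:onz("scene",(310+u/3.81,160+v/3.81),z).round(1)
print("tip",g(177,86,125),"front",g(103,153,107),g(258,170,107),"back",g(96,310,97),g(252,325,97))
bot.wait(.2); r=cams.capture("scene"); d=cv2.absdiff(r,cv2.imread("pics/scene0.png"))[165:200,130:190]; print("small tray change",d.max(),d.mean())
```

```text
tip [510.8 176.4 125. ] front [561.1 120.9 107. ] [570.7 235.  107. ] back [685.1 109.8  97. ] [692.1 219.7  97. ]
small tray change 18 1.125873015873016
```

```bash
python3 -c "
from rig import *
print(ticket.close_job(),get_time())"
```

```text
the job is handed in; nothing more can be done
the job is handed in; nothing more can be done
```

The larger tray is on the rack's middle rails against the stops and released, lying flat as far as the camera check shows; the smaller tray did not move, and I handed the job in at about 21 s (no verdict was returned).

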